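# Stack patina-kit cartons and hold the sample case ready over the column

## Task

Finish packing the order: on the large carton that stands alone on the right of the railing section set first the tall carton, then the flat carton, each centred and square on the one below and set down, not dropped. Then carry the metal sample case over the railing and finish while still holding it level, centred and square over the column, about a centimetre above the flat carton and touching nothing but the gripper, so that a colleague can slip the packing slip in between. Do not knock the railing, leave the spray bottles and the jar where they are, and do not push the large carton away from its place.

Things in the scene. Friction and masses are not known exactly. Their poses are not given: they have to be found in the camera images.
- base_carton: large closed cardboard carton, 160 (its x) x 100 (its y) x 50 mm high, about 0.9 kg, loose, standing flat on the table to the robot's right of the railing; the bottom of the column, stays there. Origin: centre of its underside; z up.
- tall_carton: tall closed cardboard carton, 120 (x, long side) x 66 (y) x 60 mm high, about 0.4 kg, standing flat on the table to the robot's left of the railing; gripped across its 66 mm width. Origin: centre of its underside; z up.
- flat_carton: flat closed cardboard carton, 100 (x, long side) x 60 (y) x 36 mm high, about 0.25 kg, standing flat on the table left of the railing; gripped across its 60 mm width. Origin: centre of its underside; z up.
- sample_case: small bare-metal sample case with a dark lid seam, closed and rigid, 90 (x, long side) x 56 (y) x 30 mm high, about 0.3 kg, lying flat on the table left of the railing; gripped across its 56 mm width. Origin: centre of its underside; z up.
- railing: section of dark steel railing standing on edge, fixed, in two wooden feet (50 x 100 x 30 mm); runs 400 mm along its own x (away from the robot, roughly), 18 mm thick at the posts; top bar 148 mm above the table, small brass finials at both ends up to 180 mm; crosses the whole work area between the cartons and the column. Origin: centre of its foot line on the table.
- spray_left: trigger spray bottle with blue liquid, 64 mm across, 175 mm tall, black head, loose, on the table left of the railing, far from the robot; bystander. Origin: centre of its underside; z up.
- spray_right: trigger spray bottle like the other, on the table right of the railing; bystander. Origin: centre of its underside; z up.
- jar: closed white jar, 76 mm across, 75 mm tall, loose, on the right of the railing, near its far end; bystander. Origin: centre of its underside; z up.

How it is judged (in metres and radians):
On the way, in this order (a step that is already met when the one before it is completed fails the run):
1. the tall carton stands centred and square on the large carton, let go and at rest (horizontal distance between tall_carton and base_carton below 0.01 m and angle between the x axis of tall_carton and the x axis of base_carton, either way round below 0.12 rad and angle between tall_carton's own z axis and vertical below 0.06 rad and z of tall_carton in the frame of base_carton between 0.046 and 0.054 m and contact force between each of the arm, the fingers and tall_carton below 0.05 N and linear speed of tall_carton below 0.02 m/s), for 0.2 s.
2. the flat carton lies centred and square on the tall carton, let go and at rest (horizontal distance between flat_carton and tall_carton below 0.01 m and angle between the x axis of flat_carton and the x axis of tall_carton, either way round below 0.12 rad and angle between each of flat_carton, tall_carton's own z axis and vertical below 0.06 rad and z of flat_carton in the frame of tall_carton between 0.056 and 0.064 m and contact force between each of the arm, the fingers and flat_carton below 0.05 N and linear speed of flat_carton below 0.02 m/s and horizontal distance between tall_carton and base_carton below 0.01 m and angle between the x axis of tall_carton and the x axis of base_carton, either way round below 0.12 rad and z of tall_carton in the frame of base_carton between 0.046 and 0.054 m), for 0.2 s.
At the end, for the whole second after the job is handed in: Tall carton on the large, flat on the tall: each within 10 mm of centre and 0.12 rad of square, flat, let go, still. Sample case held by the fingers, still, level (0.08 rad), likewise centred and square over the flat carton, 4 to 20 mm above it, touching nothing else (all of step 2 and contact force between each of the arm, the fingers and tall_carton below 0.05 N and linear speed of each of tall_carton, sample_case below 0.02 m/s and height (world z) of base_carton below 0.004 m and angle between base_carton's own z axis and vertical below 0.06 rad and horizontal distance between sample_case and flat_carton below 0.01 m and angle between the x axis of sample_case and the x axis of flat_carton, either way round below 0.12 rad and angle between sample_case's own z axis and vertical below 0.08 rad and z of sample_case in the frame of flat_carton between 0.04 and 0.056 m and contact force between the fingers and sample_case above 1 N and contact force between sample_case and flat_carton below 0.02 N and contact force between sample_case and tall_carton below 0.02 N and contact force between sample_case and base_carton below 0.02 N and contact force between sample_case and railing below 0.02 N and angular speed of sample_case below 0.15 rad/s); the arm keeps its last pose, push and grip.
It fails at once if a carton or the sample case is dropped: faster than 0.45 m/s with no finger on it ((contact force between the fingers and tall_carton below 0.02 N and linear speed of tall_carton above 0.45 m/s) or (contact force between the fingers and flat_carton below 0.02 N and linear speed of flat_carton above 0.45 m/s) or (contact force between the fingers and sample_case below 0.02 N and linear speed of sample_case above 0.45 m/s)).
It fails at once if the railing section is struck (over 4 N) (contact force between railing and anything else above 4 N).
It fails at once if a spray bottle or the jar is shifted by more than 25 mm or tipped (distance of any of spray_left, spray_right, jar from where it was at the start of the episode above 0.025 m or angle between any of spray_left, spray_right, jar's own z axis and vertical above 0.3 rad).
It fails at once if the large carton is pushed more than 25 mm from its place (distance of base_carton from where it was at the start of the episode above 0.025 m).
It also fails if it takes over 72 s, if anything falls off the work surface, if the arm or the gripper's body presses on something with over 40 N, if the wrist force passes 120 N, or if a joint passes its speed limit or range.

## Robot

A 6-joint arm with a two-finger parallel gripper is mounted at the origin on the work surface. World frame = base frame: x ahead of the robot, y to its left, z up, the work surface at z = 0. Lengths are in m, angles in degrees, forces in N, time in s.
With the tool pointing down it reaches from about 0.3 to 0.75 m from the base axis. Payload 8.5 kg.
Tool frame: the origin (TCP) lies at the very end of the fingers, on their centre line; the grasp point (between the pads) lies 19 mm behind it (env.hold_point_z is the distance from the TCP to the grasp point, in m); z points along the fingers, y is the line along which they close (so a half turn about z gives the same grasp; the last joint's range is limited). The gripper opens to 85 mm and grips with 20 to 120 N. Pads are 22 mm wide; open, the fingers measure 114 mm over their backs; the gripper's body (76 mm by 85 mm) begins 54 mm behind the grasp point. The pads swing forward as they close: fully open they stand 13 mm farther back than shut.
Start: joints at [-76.278, 21.807, 74.336, -0, 83.858, -12.336], TCP at [0.242, -0.494, 0.231] pointing down, gripper open.
Joint ranges: [-178.18, 178.18], [-50.72, 133.34], [12.68, 142.11], [-81.47, 261.47], [9.98, 163.14], [-165.26, 165.26]. Speed limits (degrees/s): [136.94, 136.94, 180, 180, 180, 180].

## Interface

Orientations are given as a 3x3 rotation matrix whose columns are the frame's x, y, z axes.
In Python, from rig import env, optics gives the robot as it stands.
- The arm moves only by the shell command python3 -m jog 'ROWS' [OPENING] [FORCE]. ROWS is JSON, a list of rows, each an object with "linear": the shift along the tool's x, y, z in units of 40 mm (1.0 is 40 mm), a list of three; "roll": the turn about the tool's z in units of 5 degrees (1.0 is 5 degrees). A call has 1 to 12 rows; each row shifts and turns the commanded pose from where the row before left it, along the tool's axes as they then stand; what a row does not reach is not made up. A row lasts 1/12 s, in which the tool goes at most 41.7 mm and 7.16 degrees, less where a joint would pass 70% of its speed; a pose out of reach is approached as far as the arm can. A call is refused whole if a number of a shift passes 1 or a number of a turn 1, either way. A call with a gripper value outside its range is refused whole. OPENING is the opening, from -1 (shut) to 1 (fully open), set as the call begins (- or left out, the last holds). The fingers move at their own pace and stop on an object; FORCE is the grip in N (left out, the last holds). Time passes only in rows, so rows that do not move let the fingers close. It gives the time, the measured TCP pose, the force, the opening and the grip force at its end, in the units of the state.
- env.observe(): the state, without advancing time (a new reading comes with each control period).
- optics.get_image(name): name is "scene" or "top" or "wrist"; returns the picture (480x640x3 uint8, red, green, blue); there is no depth.
- optics.calibration(name): a dict with "fov_y" (degrees; the focal length in pixels is half the picture's height over the tangent of half this angle, whatever the lens; pixels are square), "cx", "cy" (the principal point, pixels), "T" (4x4, takes a point from camera to world coordinates). Camera axes: x right, y down, z forward; pixel columns grow to the right and rows downward; lengths in m; the calibration is good to about 2 mm. A picture is of the moment at which its call begins: read the wrist's pose just before it. calibration takes no time and is no camera call; for the wrist camera it gives the pose at the moment of the call.
- env.close_job(): hands the job in; it is judged then, once.
The state is a dict: "time_s": time; "q": joint angles; "qvel": joint speeds; "joint_efforts": joint torques, N m; "position": TCP position; "tool_rot": TCP orientation; "ft_force": force on the tool from outside, world axes, zero at the start; "wrist_torque": the same for the moment, N m; "grip_width": finger opening in m; "gripper_force": force on a finger pad.
Only numpy, scipy, OpenCV 4.12 (cv2) and the standard library are available. Lean on these libraries where they do the work, as an engineer would, in place of code of your own. Each camera call takes 0.05 s, during which the arm holds its last target. There are 200 camera calls.

## Working session

There is one attempt and no reset: what is moved stays moved. The work goes in short steps, Python scripts to look and compute and a shell command to move; the robot and the scene stay as the last step left them, time stands still between calls to the robot, and variables do not carry over. Pictures are saved under pics/ and viewed, at most 10 in all, crops included, and the job is handed in when it is done.

```bash
ls; mkdir -p pics; python3 - <<'E'
from rig import env, optics
import cv2, numpy as np
np.set_printoptions(precision=4,suppress=True)
o=env.observe(); print(o)
for n in("scene","top"):
    c=optics.calibration(n); print(n,c)
    cv2.imwrite(f'pics/{n}0.png',cv2.cvtColor(optics.get_image(n),cv2.COLOR_RGB2BGR))
E
```

```text
pics
{'time_s': 0.0, 'q': array([-76.2772,  21.8393,  74.3853,  -0.0001,  83.8569, -12.3371]), 'qvel': array([-0.0239, -0.0236,  0.0075,  0.046 , -0.0035, -0.0356]), 'joint_efforts': array([ -0.0013, -44.8464, -23.1277,  -0.0003,   0.0048,   0.    ]), 'position': array([ 0.2415, -0.4938,  0.2307]), 'tool_rot': array([[ 0.8983,  0.4393, -0.0003],
       [ 0.4393, -0.8983,  0.0014],
       [ 0.0003, -0.0014, -1.    ]]), 'ft_force': array([ 0.3465,  0.8662, -0.3661]), 'wrist_torque': array([0.0439, 0.0073, 0.039 ]), 'gripper_force': 0.0, 'grip_width': 0.0854414066851538}
scene {'fov_y': 50.427993027037864, 'cx': 322.60735300031763, 'cy': 246.3067395050443, 'T': array([[-0.3408,  0.5748, -0.7439,  1.489 ],
       [ 0.9401,  0.2094, -0.269 ,  0.2931],
       [ 0.0011, -0.791 , -0.6118,  0.7939],
       [ 0.    ,  0.    ,  0.    ,  1.    ]])}
top {'fov_y': 47.388163703023245, 'cx': 321.4654226038243, 'cy': 239.86721795371935, 'T': array([[-0.0029, -0.9959,  0.0903,  0.4512],
       [-0.9999,  0.0043,  0.0161, -0.0213],
       [-0.0164, -0.0902, -0.9958,  1.2954],
       [ 0.    ,  0.    ,  0.    ,  1.    ]])}
```

View pics/top0.png

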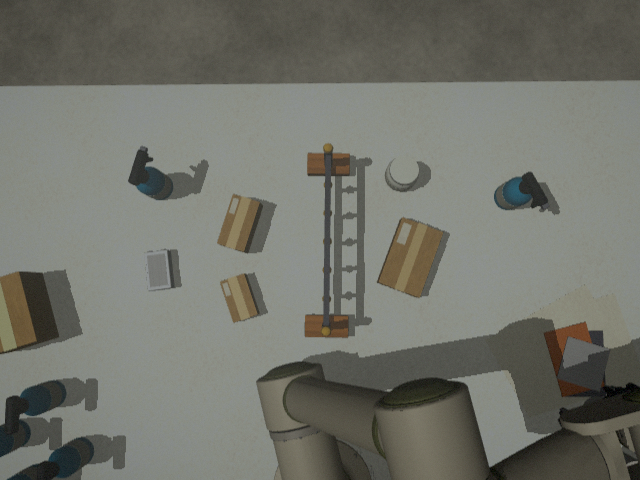

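View pics/scene0.png

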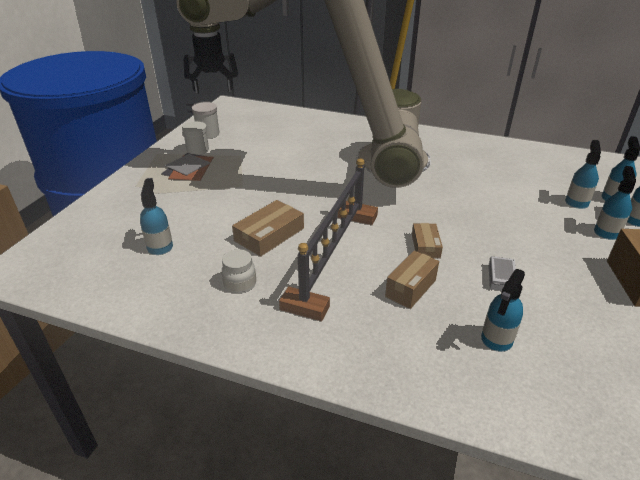

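Top view: base carton about (412,257), tall carton (240,223), flat carton (240,298), case (160,270), railing along column 328. The scene view shows the same layout. Next I'll segment the top faces.

```bash
cat > h.py <<'E'
from rig import env, optics
import cv2, numpy as np
np.set_printoptions(precision=4,suppress=True)
def cast(c,uv,z):
    uv=np.atleast_2d(uv).astype(float); f=240/np.tan(np.radians(c['fov_y']/2))
    d=np.c_[(uv[:,0]-c['cx'])/f,(uv[:,1]-c['cy'])/f,np.ones(len(uv))]@c['T'][:3,:3].T
    o=c['T'][:3,3]; return o+d*((z-o[2])/d[:,2])[:,None]
def proj(c,p):
    p=np.atleast_2d(p); f=240/np.tan(np.radians(c['fov_y']/2))
    q=(p-c['T'][:3,3])@c['T'][:3,:3]; return q[:,:2]/q[:,2:]*f+[c['cx'],c['cy']]
def rect(c,mask,z):
    """largest blob -> world points at height z -> (centre, size long/short, yaw of long side)"""
    cs,_=cv2.findContours(mask.astype(np.uint8),cv2.RETR_EXTERNAL,cv2.CHAIN_APPROX_NONE)
    k=max(cs,key=cv2.contourArea)[:,0,:]
    w=cast(c,k,z)[:,:2]
    (x,y),(a,b),t=cv2.minAreaRect((w*1000).astype(np.float32))
    if a<b: a,b,t=b,a,t+90
    return np.array([x,y])/1000,(round(a,1),round(b,1)),(t+90)%180-90
E
python3 - <<'E'
from h import *
im=cv2.imread('pics/top0.png'); c=optics.calibration('top')
crops=[im[180:260,205:285],im[260:340,205:285],im[230:310,125:205],im[212:302,368:458]]
cv2.imwrite('pics/c.png',cv2.hconcat([cv2.resize(a,(200*2,600//2),interpolation=0) if 0 else cv2.resize(a,(400,300)) for a in crops[:2]]) )
cv2.imwrite('pics/c4.png',np.vstack([np.hstack([cv2.resize(a,(300,300),interpolation=0) for a in crops[:2]]),np.hstack([cv2.resize(a,(300,300),interpolation=0) for a in crops[2:]])]))
for n,uv,z in(("railA",(328,148),.18),("railB",(326,331),.18),("jar",(404,170),.075),("spR",(518,190),.09),("spL",(150,180),.09)): print(n,cast(c,uv,z))
E
```

```text
railA [[ 0.7441 -0.0175  0.18  ]]
railB [[ 0.3677 -0.012   0.18  ]]
jar [[ 0.7198 -0.1888  0.075 ]]
spR [[ 0.6697 -0.4383  0.09  ]]
spL [[0.6973 0.3831 0.09  ]]
```

View pics/c4.png

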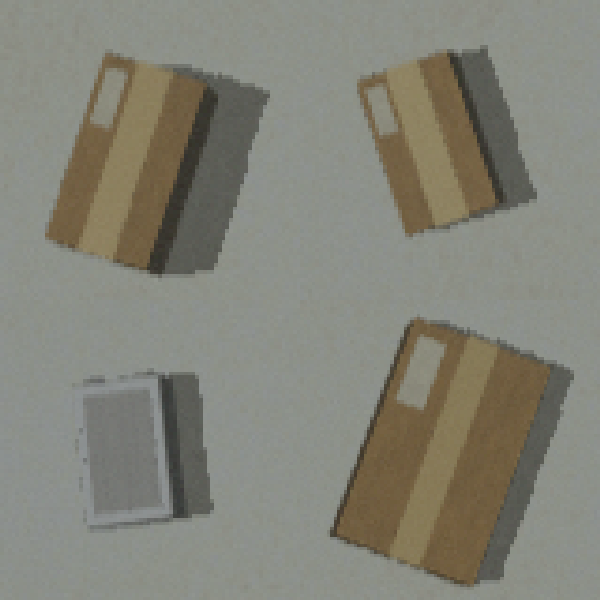

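The crop shows the top faces clearly. Their side faces are much darker, so brightness separates the two.

```bash
python3 - <<'E'
from h import *
im=cv2.imread('pics/top0.png'); c=optics.calibration('top')
hsv=cv2.cvtColor(im,cv2.COLOR_BGR2HSV).astype(int)
def win(m,x0,y0,s):
    o=np.zeros(m.shape,np.uint8);o[y0:y0+s,x0:x0+s]=m[y0:y0+s,x0:x0+s]
    return cv2.morphologyEx(o,cv2.MORPH_OPEN,np.ones((2,2)))
top=(hsv[...,1]>70)&(hsv[...,2]>75)
man={'tall':[(106,52),(208,92),(152,271),(46,238)],'flat':[(58,80),(148,52),(199,205),(108,237)],'case':[(78,78),(159,74),(172,220),(88,227)],'base':[(115,18),(250,66),(172,286),(33,236)]}
off={'tall':(205,180,80,.06,0,0),'flat':(205,260,80,.036,0,0),'case':(125,230,80,.03,0,0),'base':(368,212,90,.05,0,0)}
for n,(x0,y0,s,z,_,_) in off.items():
    if n!='case': print(n,rect(c,win(top,x0,y0,s),z))
    p=np.array(man[n])/(300/s)+[x0-.5,y0-.5]; w=cast(c,p,z)[:,:2]
    e=w-np.roll(w,-1,0); print('  man',w.mean(0),np.linalg.norm(e,axis=1)*1000,np.degrees(np.arctan2(e[:,1],e[:,0])))
E
```

```text
tall (array([0.6022, 0.1864]), (119.6, 64.7), -17.7095947265625)
  man [0.6029 0.1874] [ 67.4722 114.1538  67.7618 119.2522] [  68.2172  -16.884  -107.446   162.86  ]
flat (array([0.4307, 0.1878]), (98.6, 58.7), 18.98930549621582)
  man [0.4329 0.1895] [ 57.8135  98.7305  58.7099 100.7925] [ 107.0942   18.9937  -70.8683 -161.5339]
  man [0.4988 0.38  ] [50.6056 90.989  52.1998 92.6961] [  92.592     6.3886  -85.4326 -174.6492]
base (array([ 0.5226, -0.2055]), (161.5, 100.2), -20.91620635986328)
  man [ 0.5247 -0.2031] [ 97.623  159.8062  99.6415 160.0523] [  69.8804  -20.5441 -109.9939  158.734 ]
```

```bash
cat >> h.py <<'E'
def go(x,y,z,yaw):
    o=env.observe(); R=o['tool_rot']; y0=np.degrees(np.arctan2(R[1,0],R[0,0]))
    r=-(yaw-y0); c,s=np.cos(np.radians(yaw)),np.sin(np.radians(yaw))
    d=np.array([x,y,z])-o['position']; t=np.array([c*d[0]+s*d[1],s*d[0]-c*d[1],-d[2]])/.04
    print('yaw now %.2f pos'%y0,o['position'],'roll units %.3f'%(r/5),'tool shift units',t)
E
python3 -c "
from h import *
go(.602,.187,.25,-17.7)"
```

```text
yaw now 26.06 pos [ 0.2415 -0.4938  0.2308] roll units 8.752 tool shift units [  3.4101 -18.9551  -0.4804]
```

```bash
python3 -m jog '[{"linear":[0,0,-0.06],"roll":0.97},{"linear":[0,0,-0.06],"roll":0.97},{"linear":[0,0,-0.06],"roll":0.97},{"linear":[0,0,-0.06],"roll":0.97},{"linear":[0,0,-0.06],"roll":0.97},{"linear":[0,0,-0.06],"roll":0.97},{"linear":[0,0,-0.06],"roll":0.97},{"linear":[0,0,-0.06],"roll":0.97},{"linear":[0,0,0],"roll":0.99}]' 1 40
python3 -m jog '[{"linear":[0.1,-0.4,0],"roll":0},{"linear":[0.14,-0.8,0],"roll":0},{"linear":[0.17,-0.9,0],"roll":0},{"linear":[0.17,-0.9,0],"roll":0},{"linear":[0.17,-0.9,0],"roll":0},{"linear":[0.17,-0.9,0],"roll":0},{"linear":[0.17,-0.9,0],"roll":0},{"linear":[0.17,-0.9,0],"roll":0},{"linear":[0.17,-0.9,0],"roll":0},{"linear":[0.17,-0.9,0],"roll":0},{"linear":[0.17,-0.9,0],"roll":0},{"linear":[0.17,-0.9,0],"roll":0}]'
python3 -c "
from h import *
go(.602,.187,.25,-17.7)"
```

```text
time_s: 0.85
position: [0.2416, -0.4941, 0.2506]
tool_rot: [[0.951, -0.308, -0.0], [-0.308, -0.951, 0.0], [-0.0, -0.0, -1.0]]
ft_force: [-0.0, 0.6, 0.7]
grip_width: 0.0854
gripper_force: 0.0
time_s: 1.85
position: [0.4396, -0.1263, 0.2504]
tool_rot: [[0.953, -0.302, -0.0], [-0.302, -0.953, 0.0], [-0.0, -0.0, -1.0]]
ft_force: [1.4, 0.2, 1.2]
grip_width: 0.0854
gripper_force: 0.0
yaw now -17.55 pos [ 0.4396 -0.1263  0.2504] roll units 0.030 tool shift units [ 1.4862 -8.6949  0.0106]
```

```bash
python3 -m jog '[{"linear":[0.14,-0.8,0],"roll":0},{"linear":[0.14,-0.8,0],"roll":0},{"linear":[0.14,-0.8,0],"roll":0},{"linear":[0.14,-0.8,0],"roll":0},{"linear":[0.14,-0.8,0],"roll":0},{"linear":[0.14,-0.8,0],"roll":0},{"linear":[0.14,-0.8,0],"roll":0},{"linear":[0.14,-0.8,0],"roll":0},{"linear":[0.14,-0.8,0],"roll":0},{"linear":[0.1,-0.4,0],"roll":0},{"linear":[0,0,0],"roll":0},{"linear":[0,0,0],"roll":0}]'
python3 - <<'E'
from h import *
go(.602,.187,.25,-17.7)
c=optics.calibration('wrist'); im=cv2.cvtColor(optics.get_image('wrist'),cv2.COLOR_RGB2BGR)
cv2.imwrite('pics/w1.png',im); print(c, proj(c,[[.602,.187,.06],[.602,.187,.0]]))
np.save('c1.npy',c,allow_pickle=True)
E
```

```text
time_s: 2.85
position: [0.5831, 0.1451, 0.2499]
tool_rot: [[0.954, -0.301, -0.001], [-0.301, -0.954, -0.0], [-0.001, 0.001, -1.0]]
ft_force: [-0.0, -0.1, -0.1]
grip_width: 0.0853
gripper_force: 0.0
yaw now -17.51 pos [0.5831 0.1451 0.2499] roll units 0.038 tool shift units [ 0.1326 -1.1412 -0.0033]
{'fov_y': 64.51060151875507, 'cx': 322.1421858237613, 'cy': 242.5339094854027, 'T': array([[-0.3013, -0.9005, -0.3136,  0.6645],
       [-0.9535,  0.2844,  0.0995,  0.1187],
       [-0.0004,  0.329 , -0.9443,  0.3925],
       [ 0.    ,  0.    ,  0.    ,  1.    ]])} [[270.5862 204.9216]
 [277.9666 191.3832]]
```

View pics/w1.png

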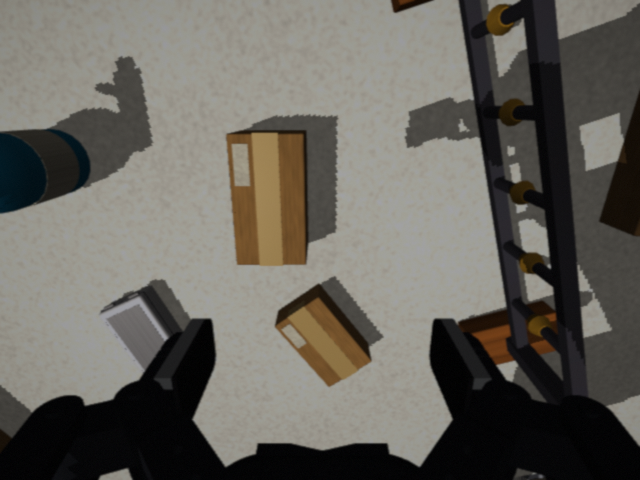

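The wrist view shows the tall carton's top face at about (227,134)–(306,265). The flat carton's corners are near (277,325), (316,290), (370,357) and (331,385), and the case is at the lower left, partly hidden.

```bash
python3 - <<'E'
from h import *
c=np.load('c1.npy',allow_pickle=True).item(); im=cv2.imread('pics/w1.png')
hsv=cv2.cvtColor(im,cv2.COLOR_BGR2HSV).astype(int); print([hsv[p[1],p[0]] for p in((295,200),(265,200),(240,165),(235,215),(300,297),(320,350))])
for vt in(75,95,115):
  m=((hsv[...,1]>60)&(hsv[...,2]>vt)).astype(np.uint8)
  for n,(x0,x1,y0,y1),z in(('tall',(200,330,100,275),.06),('flat',(268,390,280,400),.036)):
    o=np.zeros_like(m);o[y0:y1,x0:x1]=m[y0:y1,x0:x1]; o=cv2.morphologyEx(o,cv2.MORPH_OPEN,np.ones((3,3)))
    print(n,vt,rect(c,o,z))
go(.602,.187,.12,-17.7)
E
```

```text
[array([ 16, 158, 113]), array([ 19, 119, 158]), array([ 20,  41, 157]), array([ 16, 160, 115]), array([ 15, 128,  40]), array([ 18, 131, 142])]
tall 75 (array([0.605 , 0.1888]), (121.0, 64.9), -17.27068328857422)
flat 75 (array([0.4336, 0.19  ]), (101.7, 59.4), 19.022228240966797)
tall 95 (array([0.6047, 0.1892]), (120.2, 64.2), -17.368141174316406)
flat 95 (array([0.4331, 0.1904]), (101.1, 58.5), 19.022228240966797)
tall 115 (array([0.6051, 0.1905]), (120.5, 29.7), -18.67107391357422)
flat 115 (array([0.4331, 0.1905]), (101.7, 35.1), 26.535383224487305)
yaw now -17.60 pos [0.583  0.1443 0.2502] roll units 0.021 tool shift units [ 0.1277 -1.1625  3.2544]
```

```bash
python3 -m jog '[{"linear":[0.06,-0.4,0.2],"roll":0},{"linear":[0.06,-0.4,0.4],"roll":0},{"linear":[0.06,-0.4,0.6],"roll":0},{"linear":[0,0,0.6],"roll":0},{"linear":[0,0,0.6],"roll":0},{"linear":[0,0,0.5],"roll":0},{"linear":[0,0,0.3],"roll":0},{"linear":[0,0,0],"roll":0},{"linear":[0,0,0],"roll":0}]' 1
python3 -c "
from h import *
go(.6045,.1885,.022,-17.5)"
```

```text
time_s: 3.65
position: [0.605, 0.1874, 0.1224]
tool_rot: [[0.953, -0.304, -0.001], [-0.304, -0.953, -0.0], [-0.001, 0.0, -1.0]]
ft_force: [-0.0, 0.0, -0.1]
grip_width: 0.0859
gripper_force: 0.0
yaw now -17.72 pos [0.605  0.1874 0.1224] roll units -0.044 tool shift units [-0.0203 -0.0234  2.5103]
```

```bash
python3 -m jog '[{"linear":[-0.02,-0.02,0.4],"roll":-0.04},{"linear":[0,0,0.5],"roll":0},{"linear":[0,0,0.5],"roll":0},{"linear":[0,0,0.5],"roll":0},{"linear":[0,0,0.4],"roll":0},{"linear":[0,0,0.2],"roll":0},{"linear":[0,0,0],"roll":0},{"linear":[0,0,0],"roll":0},{"linear":[0,0,0],"roll":0}]' 1
python3 -m jog '[{"linear":[0,0,0],"roll":0},{"linear":[0,0,0],"roll":0},{"linear":[0,0,0],"roll":0},{"linear":[0,0,0],"roll":0},{"linear":[0,0,0],"roll":0},{"linear":[0,0,0],"roll":0},{"linear":[0,0,0],"roll":0},{"linear":[0,0,0],"roll":0},{"linear":[0,0,0],"roll":0},{"linear":[0,0,0],"roll":0}]' -1 40
```

```text
time_s: 4.4
position: [0.6055, 0.1888, 0.0242]
tool_rot: [[0.954, -0.301, 0.003], [-0.301, -0.954, 0.0], [0.002, -0.001, -1.0]]
ft_force: [0.2, -0.4, 0.3]
grip_width: 0.0853
gripper_force: 0.0
time_s: 5.23
position: [0.6052, 0.1889, 0.0238]
tool_rot: [[0.954, -0.301, 0.002], [-0.301, -0.954, 0.0], [0.002, -0.001, -1.0]]
ft_force: [-1.1, 0.0, 5.7]
grip_width: 0.0656
gripper_force: 46.8
```

```bash
python3 -m jog '[{"linear":[0,0,-0.15],"roll":0},{"linear":[0,0,-0.3],"roll":0},{"linear":[0,0,-0.6],"roll":0},{"linear":[0,0,-0.7],"roll":0},{"linear":[0,0,-0.7],"roll":0},{"linear":[0,0,-0.7],"roll":0},{"linear":[0,0,-0.7],"roll":0},{"linear":[0,0,-0.7],"roll":0},{"linear":[0,0,-0.6],"roll":0},{"linear":[0,0,-0.3],"roll":0},{"linear":[0,0,0],"roll":0},{"linear":[0,0,0],"roll":0}]'
python3 -c "
from h import *
go(.5226,-.11,.245,-20.9)"
```

```text
time_s: 6.23
position: [0.6043, 0.1886, 0.2406]
tool_rot: [[0.954, -0.301, -0.0], [-0.301, -0.954, -0.0], [-0.0, 0.0, -1.0]]
ft_force: [0.5, 0.5, -5.7]
grip_width: 0.0656
gripper_force: 47.0
yaw now -17.49 pos [0.6043 0.1886 0.2406] roll units 0.682 tool shift units [ 0.7554  7.7032 -0.1094]
```

```bash
python3 -m jog '[{"linear":[0.05,0.3,-0.05],"roll":0.2},{"linear":[0.07,0.6,-0.05],"roll":0.2},{"linear":[0.07,0.8,0],"roll":0.2},{"linear":[0.07,0.8,0],"roll":0.08},{"linear":[0.07,0.8,0],"roll":0},{"linear":[0.07,0.8,0],"roll":0},{"linear":[0.07,0.8,0],"roll":0},{"linear":[0.07,0.8,0],"roll":0},{"linear":[0.07,0.8,0],"roll":0},{"linear":[0.07,0.6,0],"roll":0},{"linear":[0.07,0.4,0],"roll":0},{"linear":[0,0,0],"roll":0}]'
python3 -m jog '[{"linear":[0,0,0],"roll":0},{"linear":[0,0,0],"roll":0},{"linear":[0,0,0],"roll":0}]'
python3 - <<'E'
from h import *
go(.5226,-.2055,.245,-20.9)
c=optics.calibration('wrist'); im=cv2.cvtColor(optics.get_image('wrist'),cv2.COLOR_RGB2BGR)
cv2.imwrite('pics/w2.png',im); np.save('c2.npy',c,allow_pickle=True)
h,q=np.radians(-20.9),np.array([[80,50],[80,-50],[-80,-50],[-80,50]])/1000
q=q@np.array([[np.cos(h),np.sin(h)],[-np.sin(h),np.cos(h)]])+[.5226,-.2055]
print(proj(c,np.c_[q,np.full(4,.05)]))
E
```

```text
time_s: 7.23
position: [0.5269, -0.1062, 0.2432]
tool_rot: [[0.933, -0.361, -0.003], [-0.361, -0.933, -0.0], [-0.003, 0.001, -1.0]]
ft_force: [0.4, -0.8, -4.2]
grip_width: 0.0657
gripper_force: 47.1
time_s: 7.48
position: [0.5282, -0.1022, 0.2441]
tool_rot: [[0.935, -0.356, -0.001], [-0.356, -0.935, 0.001], [-0.001, -0.0, -1.0]]
ft_force: [-0.2, 0.1, -4.6]
grip_width: 0.0654
gripper_force: 47.1
yaw now -20.85 pos [ 0.5282 -0.1022  0.2441] roll units 0.010 tool shift units [ 0.7902  2.4626 -0.0231]
[[381.4393  76.3029]
 [504.4202  76.3405]
 [477.8555 259.2857]
 [372.7573 259.2009]]
```

View pics/w2.png

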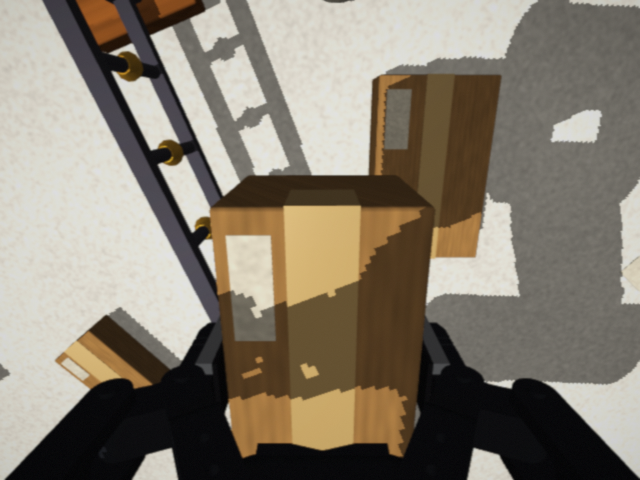

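The base carton's top corners are at about (501,75) and (476,257) on the right edge, with its far edge on row 76. The held carton's far top edge runs (213,207)–(433,207).

```bash
python3 - <<'E'
from h import *
c=np.load('c2.npy',allow_pickle=True).item()
w=cast(c,[[501,74.5],[476.5,257.5],[385,75.5]],.05)[:,:2]; d=w[1]-w[0]; print(w, np.linalg.norm(d), np.degrees(np.arctan2(-d[1],-d[0])), np.linalg.norm(w[2]-w[0]))
yaw=np.radians(-20.9); X=np.array([np.cos(yaw),np.sin(yaw)]); Y=np.array([-X[1],X[0]])
print('centre from right edge',(w[0]+w[1])/2+Y*.05)
t=cast(c,[[213,207],[433,207]],.0238*-1+.2441+.06)[:,:2]; o=env.observe()['position'][:2]
print('held: far edge rel tcp x,y', (t-o)@X,(t-o)@Y)
print(np.degrees(np.arctan2(*(t[0]-t[1])[::-1]))-90)
# refined edge by fitting: table / carton boundary on the right side rows 90..200
im=cv2.imread('pics/w2.png'); hsv=cv2.cvtColor(im,cv2.COLOR_BGR2HSV)
m=hsv[...,1]>70; P=[]
for v in range(85,250,5):
    xs=np.where(m[v,440:520])[0]; P.append((440+xs.max()+.5,v))
w=cast(c,np.array(P),.05)[:,:2]; vx,vy,x0,y0=cv2.fitLine((w*1000).astype(np.float32),cv2.DIST_HUBER,0,.01,.01).ravel(); print('edge yaw',np.degrees(np.arctan2(vy,vx)),x0,y0, 'perp coord of edge',(w@Y).mean(),'ctr now',np.array([.5226,-.2055])@Y-.05)
E
```

```text
[[ 0.5818 -0.2784]
 [ 0.4323 -0.2229]
 [ 0.6147 -0.1902]] 0.15955645925014958 -20.37585842002103 0.09414692397578418
centre from right edge [ 0.5249 -0.204 ]
held: far edge rel tcp x,y [0.0593 0.0593] [ 0.0307 -0.0325]
-20.860987657055233
edge yaw -20.952501 512.3833 -251.95505 perp coord of edge -0.05259093602928834 ctr now -0.05554774102853548
```

```bash
python3 -m jog '[{"linear":[0.1,0.3,0],"roll":0},{"linear":[0.2,0.6,0],"roll":0},{"linear":[0.2,0.6,0],"roll":0},{"linear":[0.2,0.5,0],"roll":0},{"linear":[0.1,0.3,0.3],"roll":0},{"linear":[0,0.1,0.6],"roll":0},{"linear":[0,0,0.6],"roll":0},{"linear":[0,0,0.6],"roll":0},{"linear":[0,0,0.5],"roll":0},{"linear":[0,0,0.3],"roll":0},{"linear":[0,0,0],"roll":0},{"linear":[0,0,0],"roll":0}]'
python3 -c "
from h import *
go(.5255,-.2027,.074,-20.8)"
```

```text
time_s: 8.53
position: [0.5241, -0.2042, 0.1285]
tool_rot: [[0.934, -0.356, -0.001], [-0.356, -0.934, 0.0], [-0.001, -0.0, -1.0]]
ft_force: [0.0, -0.1, -4.4]
grip_width: 0.0653
gripper_force: 47.0
yaw now -20.87 pos [ 0.5241 -0.2042  0.1285] roll units -0.015 tool shift units [ 0.0186 -0.0473  1.3618]
```

```bash
python3 -m jog '[{"linear":[0.02,-0.05,0.2],"roll":0},{"linear":[0,0,0.3],"roll":0},{"linear":[0,0,0.3],"roll":0},{"linear":[0,0,0.25],"roll":0},{"linear":[0,0,0.15],"roll":0},{"linear":[0,0,0.08],"roll":0},{"linear":[0,0,0.05],"roll":0},{"linear":[0,0,0.04],"roll":0},{"linear":[0,0,0],"roll":0},{"linear":[0,0,0],"roll":0}]'
```

```text
time_s: 9.37
position: [0.5257, -0.2026, 0.0741]
tool_rot: [[0.934, -0.357, 0.001], [-0.357, -0.934, -0.0], [0.001, 0.0, -1.0]]
ft_force: [-1.3, -0.5, -4.1]
grip_width: 0.0653
gripper_force: 47.2
```

```bash
python3 -m jog '[{"linear":[0,0,0.02],"roll":0},{"linear":[0,0,0],"roll":0},{"linear":[0,0,0],"roll":0}]'; python3 -m jog '[{"linear":[0,0,0.02],"roll":0},{"linear":[0,0,0],"roll":0},{"linear":[0,0,0],"roll":0}]'
```

```text
time_s: 9.62
position: [0.5257, -0.2026, 0.0738]
tool_rot: [[0.934, -0.357, 0.001], [-0.357, -0.934, -0.001], [0.001, 0.0, -1.0]]
ft_force: [-3.3, 1.2, 6.3]
grip_width: 0.0651
gripper_force: 48.4
time_s: 9.87
position: [0.5257, -0.2026, 0.0738]
tool_rot: [[0.934, -0.357, 0.002], [-0.357, -0.934, -0.001], [0.002, 0.0, -1.0]]
ft_force: [-4.5, 2.0, 12.7]
grip_width: 0.0655
gripper_force: 49.2
```

Contact is made, so I'll release and rise.

```bash
python3 -m jog '[{"linear":[0,0,-0.01],"roll":0},{"linear":[0,0,0],"roll":0},{"linear":[0,0,0],"roll":0},{"linear":[0,0,0],"roll":0},{"linear":[0,0,0],"roll":0},{"linear":[0,0,0],"roll":0},{"linear":[0,0,0],"roll":0},{"linear":[0,0,0],"roll":0}]' 1
python3 -m jog '[{"linear":[0,0,-0.15],"roll":0},{"linear":[0,0,-0.3],"roll":0},{"linear":[0,0,-0.6],"roll":0},{"linear":[0,0,-0.8],"roll":0},{"linear":[0,0,-0.8],"roll":0},{"linear":[0,0,-0.8],"roll":0},{"linear":[0,0,-0.6],"roll":0},{"linear":[0,0,-0.3],"roll":0},{"linear":[0,0,0],"roll":0},{"linear":[0,0,0],"roll":0}]'
python3 - <<'E'
from h import *
c=optics.calibration('wrist'); im=cv2.cvtColor(optics.get_image('wrist'),cv2.COLOR_RGB2BGR)
cv2.imwrite('pics/w3.png',im); np.save('c3.npy',c,allow_pickle=True)
go(.4335,.19,.25,19)
E
```

```text
time_s: 10.53
position: [0.5255, -0.2024, 0.0724]
tool_rot: [[0.934, -0.357, -0.0], [-0.357, -0.934, 0.0], [-0.0, -0.0, -1.0]]
ft_force: [0.3, 0.9, -0.2]
grip_width: 0.0853
gripper_force: 0.0
time_s: 11.37
position: [0.5254, -0.2023, 0.2467]
tool_rot: [[0.934, -0.357, 0.001], [-0.357, -0.934, -0.0], [0.001, 0.0, -1.0]]
ft_force: [-0.5, 0.1, -0.4]
grip_width: 0.0855
gripper_force: 0.0
yaw now -20.89 pos [ 0.5251 -0.2022  0.2457] roll units -7.979 tool shift units [  1.0261 -10.0164  -0.1082]
```

View pics/w3.png

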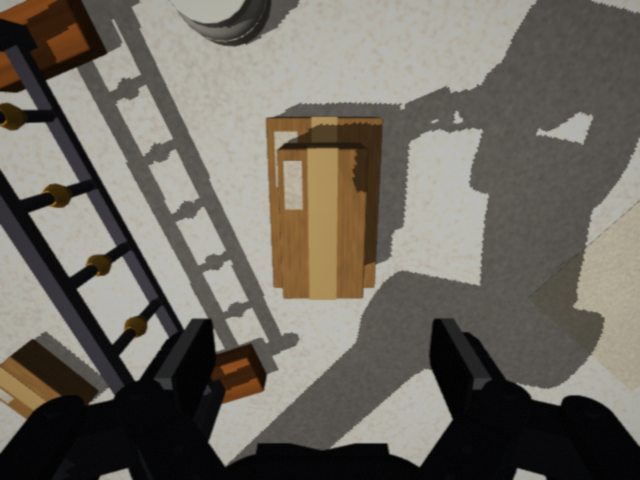

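The tall carton sits on the base. Base top corners are at (266,118), (383,118), (275,287) and (375,287). Tall carton top corners are at (277,149), (369,149), (284,298) and (363,298).

```bash
python3 - <<'E'
from h import *
c=np.load('c3.npy',allow_pickle=True).item()
for p,z in(([[266,118],[383,118],[375,287.5],[274,287.5]],.05),([[277,149],[369,149],[363,298],[284,298]],.11)):
    w=cast(c,p,z)[:,:2]; e=np.roll(w,-1,0)-w; print(w.mean(0),np.linalg.norm(e,axis=1),np.degrees(np.arctan2(e[:,1],e[:,0])))
E
```

```text
[ 0.5248 -0.2048] [0.0993 0.1587 0.0995 0.1587] [-110.9154  159.2386   69.1089  -20.8387]
[ 0.525  -0.2035] [0.0659 0.119  0.0647 0.119 ] [-110.9115  159.0277   69.1107  -20.3813]
```

```bash
python3 -m jog '[{"linear":[0,0,-0.05],"roll":-0.8},{"linear":[0,0,-0.06],"roll":-1},{"linear":[0,0,0],"roll":-1},{"linear":[0,0,0],"roll":-1},{"linear":[0,0,0],"roll":-1},{"linear":[0,0,0],"roll":-1},{"linear":[0,0,0],"roll":-1},{"linear":[0,0,0],"roll":-0.8},{"linear":[0,0,0],"roll":-0.4}]'
python3 -m jog '[{"linear":[0.06,-0.5,0],"roll":0},{"linear":[0.1,-0.9,0],"roll":0},{"linear":[0.1,-0.95,0],"roll":0},{"linear":[0.1,-0.95,0],"roll":0},{"linear":[0.1,-0.95,0],"roll":0},{"linear":[0.1,-0.95,0],"roll":0},{"linear":[0.1,-0.95,0],"roll":0},{"linear":[0.1,-0.95,0],"roll":0},{"linear":[0.1,-0.95,0],"roll":0},{"linear":[0.1,-0.95,0],"roll":0},{"linear":[0.1,-0.9,0],"roll":0},{"linear":[0.06,-0.5,0],"roll":0}]'
python3 -c "
from h import *
go(.4335,.19,.1,19)"
```

```text
time_s: 12.17
position: [0.5251, -0.2022, 0.2492]
tool_rot: [[0.944, 0.331, -0.003], [0.331, -0.944, 0.002], [-0.002, -0.003, -1.0]]
ft_force: [0.8, -0.8, 0.0]
grip_width: 0.0851
gripper_force: 0.0
time_s: 13.17
position: [0.4298, 0.2081, 0.2496]
tool_rot: [[0.944, 0.329, -0.003], [0.329, -0.944, 0.0], [-0.003, -0.001, -1.0]]
ft_force: [-0.4, 0.2, -0.6]
grip_width: 0.0854
gripper_force: 0.0
yaw now 19.24 pos [0.4298 0.2081 0.2496] roll units 0.048 tool shift units [-0.0602  0.4586  3.7408]
```

```bash
python3 -m jog '[{"linear":[-0.06,0.45,0],"roll":0.05},{"linear":[0,0,0],"roll":0},{"linear":[0,0,0],"roll":0},{"linear":[0,0,0],"roll":0}]'
python3 - <<'E'
from h import *
c=optics.calibration('wrist'); im=cv2.cvtColor(optics.get_image('wrist'),cv2.COLOR_RGB2BGR)
cv2.imwrite('pics/w4.png',im); np.save('c4.npy',c,allow_pickle=True)
hsv=cv2.cvtColor(im,cv2.COLOR_BGR2HSV).astype(int)
x,y=proj(c,[.4335,.19,.036])[0].astype(int); print(x,y,proj(c,[.4995,.38,.03]))
for vt in(75,95):
  m=((hsv[...,1]>60)&(hsv[...,2]>vt)).astype(np.uint8); o=np.zeros_like(m); o[y-95:y+95,x-70:x+70]=m[y-95:y+95,x-70:x+70]
  print(rect(c,cv2.morphologyEx(o,cv2.MORPH_OPEN,np.ones((3,3))),.036))
go(.4335,.19,.005,19)
E
```

```text
time_s: 13.5
position: [0.4351, 0.1873, 0.2502]
tool_rot: [[0.947, 0.322, -0.002], [0.322, -0.947, -0.0], [-0.001, -0.0, -1.0]]
ft_force: [0.1, 0.7, 0.5]
grip_width: 0.0854
gripper_force: 0.0
318 204 [[135.096   63.9683]]
(array([0.4333, 0.1903]), (101.1, 59.5), 19.021100997924805)
(array([0.4327, 0.1906]), (100.3, 58.6), 19.108793258666992)
yaw now 18.80 pos [0.4352 0.1873 0.2504] roll units -0.040 tool shift units [-0.0183 -0.0781  6.135 ]
```

```bash
python3 -m jog '[{"linear":[-0.02,-0.09,0.3],"roll":-0.04},{"linear":[0,0,0.6],"roll":0},{"linear":[0,0,0.7],"roll":0},{"linear":[0,0,0.7],"roll":0},{"linear":[0,0,0.7],"roll":0},{"linear":[0,0,0.7],"roll":0},{"linear":[0,0,0.6],"roll":0},{"linear":[0,0,0.6],"roll":0},{"linear":[0,0,0.5],"roll":0},{"linear":[0,0,0.2],"roll":0},{"linear":[0,0,0],"roll":0},{"linear":[0,0,0],"roll":0}]' 1
python3 -c "
from h import *
go(.4333,.1903,.005,19)"
```

```text
time_s: 14.55
position: [0.4337, 0.1906, 0.0273]
tool_rot: [[0.945, 0.326, 0.0], [0.326, -0.945, 0.0], [0.0, -0.0, -1.0]]
ft_force: [0.1, -0.3, 0.1]
grip_width: 0.0856
gripper_force: 0.0
yaw now 19.04 pos [0.4337 0.1906 0.0273] roll units 0.008 tool shift units [-0.0121  0.0048  0.5582]
```

```bash
python3 -m jog '[{"linear":[0,0,0.25],"roll":0},{"linear":[0,0,0.2],"roll":0},{"linear":[0,0,0.08],"roll":0},{"linear":[0,0,0],"roll":0},{"linear":[0,0,0],"roll":0}]' 1
python3 -m jog '[{"linear":[0,0,0],"roll":0},{"linear":[0,0,0],"roll":0},{"linear":[0,0,0],"roll":0},{"linear":[0,0,0],"roll":0},{"linear":[0,0,0],"roll":0},{"linear":[0,0,0],"roll":0},{"linear":[0,0,0],"roll":0},{"linear":[0,0,0],"roll":0},{"linear":[0,0,0],"roll":0},{"linear":[0,0,0],"roll":0}]' -1 40
```

```text
time_s: 14.97
position: [0.4335, 0.1907, 0.0061]
tool_rot: [[0.945, 0.327, 0.0], [0.327, -0.945, 0.0], [0.0, 0.0, -1.0]]
ft_force: [-0.4, -0.4, 0.6]
grip_width: 0.0851
gripper_force: 0.0
time_s: 15.8
position: [0.4335, 0.1907, 0.0063]
tool_rot: [[0.945, 0.327, 0.001], [0.327, -0.945, 0.0], [0.001, 0.0, -1.0]]
ft_force: [0.0, -0.4, 4.7]
grip_width: 0.0595
gripper_force: 43.8
```

```bash
python3 -m jog '[{"linear":[0,0,-0.15],"roll":0},{"linear":[0,0,-0.3],"roll":0},{"linear":[0,0,-0.6],"roll":0},{"linear":[0,0,-0.7],"roll":0},{"linear":[0,0,-0.7],"roll":0},{"linear":[0,0,-0.7],"roll":0},{"linear":[0,0,-0.8],"roll":0},{"linear":[0,0,-0.8],"roll":0},{"linear":[0,0,-0.8],"roll":0},{"linear":[0,0,-0.5],"roll":0},{"linear":[0,0,0],"roll":0},{"linear":[0,0,0],"roll":0}]'
python3 -c "
from h import *
go(.5255,-.2027,.25,-20.8)"
```

```text
time_s: 16.8
position: [0.433, 0.1906, 0.2477]
tool_rot: [[0.945, 0.327, 0.001], [0.327, -0.945, 0.0], [0.001, 0.0, -1.0]]
ft_force: [-0.7, -0.1, -4.1]
grip_width: 0.0597
gripper_force: 44.8
yaw now 19.06 pos [0.433  0.1906 0.2477] roll units 7.973 tool shift units [ 5.6538  8.3714 -0.0576]
```

```bash
python3 -m jog '[{"linear":[0,0,0],"roll":0.5},{"linear":[0,0,0],"roll":0.9},{"linear":[0,0,0],"roll":0.97},{"linear":[0,0,0],"roll":1},{"linear":[0,0,0],"roll":1},{"linear":[0,0,0],"roll":1},{"linear":[0,0,0],"roll":1},{"linear":[0,0,0],"roll":1},{"linear":[0,0,0],"roll":0.6}]'
python3 -m jog '[{"linear":[0.2,0.3,0],"roll":0},{"linear":[0.4,0.6,0],"roll":0},{"linear":[0.54,0.8,0],"roll":0},{"linear":[0.54,0.8,0],"roll":0},{"linear":[0.54,0.8,0],"roll":0},{"linear":[0.54,0.8,0],"roll":0},{"linear":[0.54,0.8,0],"roll":0},{"linear":[0.54,0.8,0],"roll":0},{"linear":[0.54,0.8,0],"roll":0},{"linear":[0.54,0.8,0],"roll":0},{"linear":[0.4,0.6,0],"roll":0},{"linear":[0.3,0.4,0],"roll":0}]'
python3 -m jog '[{"linear":[0.05,0.05,0],"roll":0},{"linear":[0,0,0],"roll":0},{"linear":[0,0,0],"roll":0}]'
python3 -c "
from h import *
go(.5255,-.2027,.1163,-20.8)"
```

```text
time_s: 17.55
position: [0.4324, 0.1905, 0.2454]
tool_rot: [[0.933, -0.359, -0.005], [-0.359, -0.933, -0.001], [-0.004, 0.002, -1.0]]
ft_force: [0.5, -0.1, -3.7]
grip_width: 0.0596
gripper_force: 44.6
time_s: 18.55
position: [0.525, -0.2021, 0.2447]
tool_rot: [[0.934, -0.357, -0.004], [-0.357, -0.934, 0.002], [-0.005, -0.001, -1.0]]
ft_force: [-0.4, 0.2, -3.6]
grip_width: 0.0594
gripper_force: 44.7
time_s: 18.8
position: [0.5262, -0.2013, 0.2461]
tool_rot: [[0.935, -0.355, -0.003], [-0.355, -0.935, 0.002], [-0.003, -0.001, -1.0]]
ft_force: [0.1, -0.5, -3.4]
grip_width: 0.0593
gripper_force: 44.7
yaw now -20.79 pos [ 0.5262 -0.2013  0.2461] roll units 0.003 tool shift units [-0.0044  0.0403  3.2442]
```

```bash
python3 -m jog '[{"linear":[0,0.04,0.2],"roll":0},{"linear":[0,0,0.4],"roll":0},{"linear":[0,0,0.5],"roll":0},{"linear":[0,0,0.5],"roll":0},{"linear":[0,0,0.5],"roll":0},{"linear":[0,0,0.4],"roll":0},{"linear":[0,0,0.3],"roll":0},{"linear":[0,0,0.2],"roll":0},{"linear":[0,0,0.1],"roll":0},{"linear":[0,0,0.05],"roll":0},{"linear":[0,0,0],"roll":0},{"linear":[0,0,0],"roll":0}]'
python3 -c "
from h import *
go(.5255,-.2027,.1163,-20.8)"
```

```text
time_s: 19.8
position: [0.5265, -0.2036, 0.1223]
tool_rot: [[0.935, -0.355, 0.001], [-0.355, -0.935, -0.001], [0.001, 0.0, -1.0]]
ft_force: [-1.1, 0.2, -3.1]
grip_width: 0.0591
gripper_force: 44.7
yaw now -20.78 pos [ 0.5265 -0.2036  0.1223] roll units 0.004 tool shift units [-0.0311 -0.0113  0.1504]
```

```bash
python3 -m jog '[{"linear":[-0.02,-0.01,0.05],"roll":0},{"linear":[0,0,0.05],"roll":0},{"linear":[0,0,0.03],"roll":0},{"linear":[0,0,0],"roll":0},{"linear":[0,0,0],"roll":0}]'; python3 -m jog '[{"linear":[0,0,0.02],"roll":0},{"linear":[0,0,0],"roll":0},{"linear":[0,0,0],"roll":0}]'; python3 -m jog '[{"linear":[0,0,0.02],"roll":0},{"linear":[0,0,0],"roll":0},{"linear":[0,0,0],"roll":0}]'
```

```text
time_s: 20.22
position: [0.5257, -0.2029, 0.1165]
tool_rot: [[0.935, -0.355, -0.0], [-0.355, -0.935, 0.0], [-0.0, -0.0, -1.0]]
ft_force: [-0.3, -0.7, -3.4]
grip_width: 0.0594
gripper_force: 44.7
time_s: 20.47
position: [0.5257, -0.203, 0.1163]
tool_rot: [[0.935, -0.355, 0.001], [-0.355, -0.935, -0.0], [0.001, 0.0, -1.0]]
ft_force: [-1.3, 0.9, 4.3]
grip_width: 0.0595
gripper_force: 45.4
time_s: 20.72
position: [0.5258, -0.203, 0.1163]
tool_rot: [[0.935, -0.355, 0.001], [-0.355, -0.935, -0.001], [0.001, 0.0, -1.0]]
ft_force: [-5.1, 2.1, 11.4]
grip_width: 0.0596
gripper_force: 46.4
```

```bash
python3 -m jog '[{"linear":[0,0,-0.01],"roll":0},{"linear":[0,0,0],"roll":0},{"linear":[0,0,0],"roll":0},{"linear":[0,0,0],"roll":0},{"linear":[0,0,0],"roll":0},{"linear":[0,0,0],"roll":0},{"linear":[0,0,0],"roll":0},{"linear":[0,0,0],"roll":0}]' 1
python3 -m jog '[{"linear":[0,0,-0.15],"roll":0},{"linear":[0,0,-0.3],"roll":0},{"linear":[0,0,-0.5],"roll":0},{"linear":[0,0,-0.6],"roll":0},{"linear":[0,0,-0.6],"roll":0},{"linear":[0,0,-0.6],"roll":0},{"linear":[0,0,-0.4],"roll":0},{"linear":[0,0,-0.2],"roll":0},{"linear":[0,0,0],"roll":0},{"linear":[0,0,0],"roll":0}]'
python3 - <<'E'
from h import *
c=optics.calibration('wrist'); im=cv2.cvtColor(optics.get_image('wrist'),cv2.COLOR_RGB2BGR)
cv2.imwrite('pics/w5.png',im); np.save('c5.npy',c,allow_pickle=True)
go(.4995,.34,.25,5.5)
E
```

```text
time_s: 21.38
position: [0.5256, -0.2029, 0.1153]
tool_rot: [[0.935, -0.355, -0.0], [-0.355, -0.935, 0.0], [-0.0, -0.0, -1.0]]
ft_force: [0.7, -0.5, -0.2]
grip_width: 0.0853
gripper_force: 0.0
time_s: 22.22
position: [0.5255, -0.2028, 0.2488]
tool_rot: [[0.935, -0.355, -0.001], [-0.355, -0.935, 0.0], [-0.001, -0.0, -1.0]]
ft_force: [-0.1, -1.7, -0.2]
grip_width: 0.0855
gripper_force: 0.0
yaw now -20.79 pos [ 0.5253 -0.2027  0.2482] roll units -5.259 tool shift units [  0.6584 -13.5672  -0.0456]
```

View pics/w5.png

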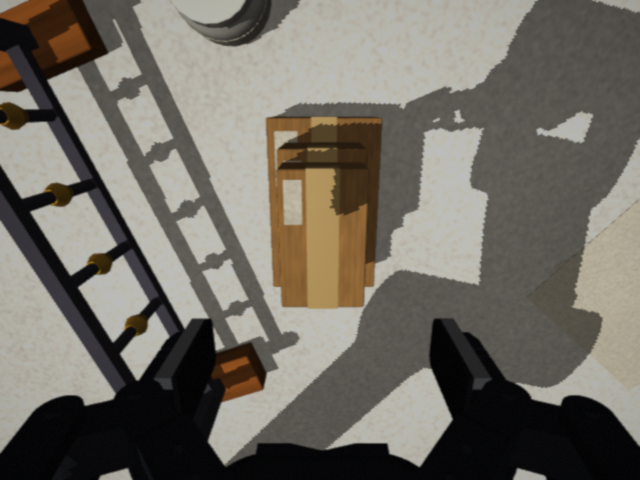

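The flat carton sits squarely on the stack, with top corners at about (276,168), (369,168), (364,307) and (281,307). I'll check those numbers and head for the case.

```bash
python3 - <<'E'
from h import *
c=np.load('c5.npy',allow_pickle=True).item()
w=cast(c,[[276,168],[369,168],[364,307],[281,307]],.146)[:,:2]; e=np.roll(w,-1,0)-w; print(w.mean(0),np.linalg.norm(e,axis=1),np.degrees(np.arctan2(e[:,1],e[:,0])))
E
python3 -m jog '[{"linear":[0,0,-0.05],"roll":-0.6},{"linear":[0,0,0],"roll":-1},{"linear":[0,0,0],"roll":-1},{"linear":[0,0,0],"roll":-1},{"linear":[0,0,0],"roll":-1},{"linear":[0,0,0],"roll":-0.66}]'
python3 -m jog '[{"linear":[0.03,-0.5,0],"roll":0},{"linear":[0.05,-0.9,0],"roll":0},{"linear":[0.05,-1,0],"roll":0},{"linear":[0.05,-1,0],"roll":0},{"linear":[0.05,-1,0],"roll":0},{"linear":[0.05,-1,0],"roll":0},{"linear":[0.05,-1,0],"roll":0},{"linear":[0.05,-1,0],"roll":0},{"linear":[0.05,-1,0],"roll":0},{"linear":[0.05,-1,0],"roll":0},{"linear":[0.05,-1,0],"roll":0},{"linear":[0.05,-1,0],"roll":0}]'
python3 -m jog '[{"linear":[0.05,-0.9,0],"roll":0},{"linear":[0.03,-0.8,0],"roll":0},{"linear":[0,-0.4,0],"roll":0},{"linear":[0,0,0],"roll":0},{"linear":[0,0,0],"roll":0},{"linear":[0,0,0],"roll":0}]'
python3 - <<'E'
from h import *
go(.4995,.38,.25,5.5)
c=optics.calibration('wrist'); im=cv2.cvtColor(optics.get_image('wrist'),cv2.COLOR_RGB2BGR)
cv2.imwrite('pics/w6.png',im); np.save('c6.npy',c,allow_pickle=True); print(proj(c,[.4995,.38,.03]))
E
```

```text
[ 0.5258 -0.2036] [0.0595 0.1    0.0603 0.1001] [-110.808   159.4214   69.2197  -21.0212]
time_s: 22.77
position: [0.5253, -0.2027, 0.2498]
tool_rot: [[0.995, 0.1, -0.002], [0.1, -0.995, 0.002], [-0.002, -0.002, -1.0]]
ft_force: [-0.2, -0.5, 0.8]
grip_width: 0.0852
gripper_force: 0.0
time_s: 23.77
position: [0.5041, 0.2551, 0.2499]
tool_rot: [[0.995, 0.096, -0.002], [0.096, -0.995, -0.001], [-0.002, 0.0, -1.0]]
ft_force: [-0.3, 0.2, -0.1]
grip_width: 0.0855
gripper_force: 0.0
time_s: 24.27
position: [0.5001, 0.3363, 0.2505]
tool_rot: [[0.995, 0.095, -0.002], [0.095, -0.995, -0.001], [-0.002, 0.001, -1.0]]
ft_force: [-0.3, -0.7, 0.4]
grip_width: 0.0857
gripper_force: 0.0
yaw now 5.47 pos [0.5001 0.3363 0.2505] roll units -0.005 tool shift units [ 0.0904 -1.0896  0.0116]
[[276.456  199.0853]]
```

View pics/w6.png

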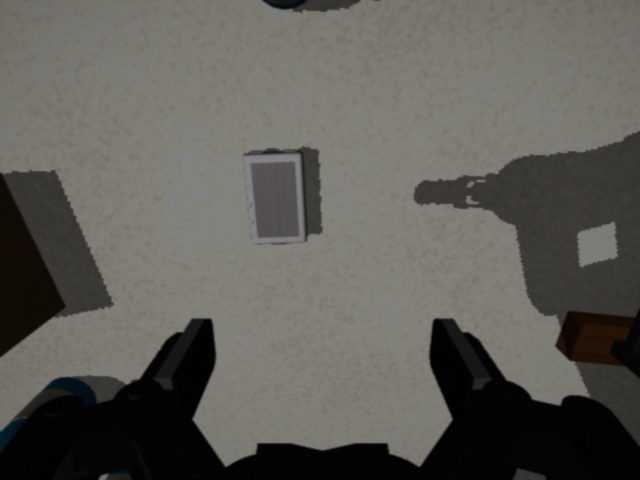

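The case's top corners are at about (245,154), (302,152), (305,242) and (251,244). Its inner panel spans (250,164), (296,163), (299,237) and (255,238).

```bash
python3 - <<'E'
from h import *
c=np.load('c6.npy',allow_pickle=True).item()
for p in([[245,154],[302,152],[305,242],[251,243.5]],[[250,164],[296,163],[299,237],[255,238]]):
    w=cast(c,p,.03)[:,:2]; e=np.roll(w,-1,0)-w; print(w.mean(0),np.linalg.norm(e,axis=1),np.degrees(np.arctan2(e[:,1],e[:,0])))
im=cv2.imread('pics/w6.png'); hsv=cv2.cvtColor(im,cv2.COLOR_BGR2HSV).astype(int)
print(hsv[200,275],hsv[200,248],hsv[200,235],hsv[200,302])
s=hsv[...,1]; m=(s<25).astype(np.uint8); o=np.zeros_like(m); o[140:252,235:308]=m[140:252,235:308]; o=cv2.morphologyEx(o,cv2.MORPH_OPEN,np.ones((3,3)))
print(rect(c,o,.03),o.sum())
E
```

```text
[0.4989 0.3806] [0.0534 0.0889 0.0547 0.0887] [ -82.5853 -173.5932   97.1315    5.5504]
[0.4968 0.3812] [0.0434 0.0735 0.0443 0.0736] [ -83.3208 -173.4904   96.8194    5.7956]
[10  9 82] [135   4 128] [ 30   8 130] [150   3  94]
(array([0.4997, 0.387 ]), (110.4, 73.3), 4.701554298400879) 7990
```

```bash
python3 -m jog '[{"linear":[0.03,-0.4,0.2],"roll":-0.16},{"linear":[0.03,-0.4,0.4],"roll":0},{"linear":[0.03,-0.3,0.6],"roll":0},{"linear":[0,0,0.7],"roll":0},{"linear":[0,0,0.7],"roll":0},{"linear":[0,0,0.7],"roll":0},{"linear":[0,0,0.6],"roll":0},{"linear":[0,0,0.5],"roll":0},{"linear":[0,0,0.3],"roll":0},{"linear":[0,0,0],"roll":0},{"linear":[0,0,0],"roll":0},{"linear":[0,0,0],"roll":0}]' 1
python3 -c "
from h import *
go(.499,.3805,.004,6.3)"
```

```text
time_s: 25.32
position: [0.4996, 0.3814, 0.0643]
tool_rot: [[0.994, 0.11, 0.001], [0.11, -0.994, 0.001], [0.001, -0.001, -1.0]]
ft_force: [-0.9, -0.4, 0.2]
grip_width: 0.0853
gripper_force: 0.0
yaw now 6.29 pos [0.4996 0.3814 0.0643] roll units -0.002 tool shift units [-0.018   0.0197  1.5072]
```

```bash
python3 -m jog '[{"linear":[-0.01,0.02,0.3],"roll":0},{"linear":[0,0,0.4],"roll":0},{"linear":[0,0,0.3],"roll":0},{"linear":[0,0,0.2],"roll":0},{"linear":[0,0,0.15],"roll":0},{"linear":[0,0,0.1],"roll":0},{"linear":[0,0,0.02],"roll":0},{"linear":[0,0,0],"roll":0},{"linear":[0,0,0],"roll":0}]' 1
python3 -m jog '[{"linear":[0,0,0],"roll":0},{"linear":[0,0,0],"roll":0},{"linear":[0,0,0],"roll":0},{"linear":[0,0,0],"roll":0},{"linear":[0,0,0],"roll":0},{"linear":[0,0,0],"roll":0},{"linear":[0,0,0],"roll":0},{"linear":[0,0,0],"roll":0},{"linear":[0,0,0],"roll":0},{"linear":[0,0,0],"roll":0},{"linear":[0,0,0],"roll":0},{"linear":[0,0,0],"roll":0}]' -1 60
```

```text
time_s: 26.07
position: [0.499, 0.3806, 0.0051]
tool_rot: [[0.994, 0.11, 0.001], [0.11, -0.994, 0.0], [0.001, -0.0, -1.0]]
ft_force: [-0.5, -0.4, -0.2]
grip_width: 0.0857
gripper_force: 0.0
time_s: 27.07
position: [0.499, 0.3807, 0.0053]
tool_rot: [[0.994, 0.11, 0.001], [0.11, -0.994, 0.001], [0.001, -0.001, -1.0]]
ft_force: [-1.1, 0.3, 5.6]
grip_width: 0.0547
gripper_force: 66.0
```

```bash
python3 -m jog '[{"linear":[0,0,-0.1],"roll":0},{"linear":[0,0,-0.25],"roll":0},{"linear":[0,0,-0.4],"roll":0},{"linear":[0,0,-0.6],"roll":0},{"linear":[0,0,-0.7],"roll":0},{"linear":[0,0,-0.7],"roll":0},{"linear":[0,0,-0.7],"roll":0},{"linear":[0,0,-0.8],"roll":0},{"linear":[0,0,-0.8],"roll":0},{"linear":[0,0,-0.7],"roll":0},{"linear":[0,0,-0.4],"roll":0},{"linear":[0,0,0],"roll":0}]'
python3 -m jog '[{"linear":[0,0,0],"roll":0.5},{"linear":[0,0,0],"roll":0.8},{"linear":[0,0,0],"roll":0.9},{"linear":[0,0,0],"roll":0.9},{"linear":[0,0,0],"roll":0.9},{"linear":[0,0,0],"roll":0.8},{"linear":[0,0,0],"roll":0.6}]'
python3 -c "
from h import *
go(.5262,-.2028,.25,-20.9)"
```

```text
time_s: 28.07
position: [0.4994, 0.3807, 0.2549]
tool_rot: [[0.994, 0.11, 0.006], [0.11, -0.994, 0.003], [0.006, -0.002, -1.0]]
ft_force: [-0.1, -0.3, -3.8]
grip_width: 0.0546
gripper_force: 65.1
time_s: 28.65
position: [0.4981, 0.38, 0.2487]
tool_rot: [[0.934, -0.357, -0.003], [-0.357, -0.934, -0.002], [-0.002, 0.003, -1.0]]
ft_force: [0.5, -0.8, -4.0]
grip_width: 0.0549
gripper_force: 64.9
yaw now -20.90 pos [0.4981 0.38   0.2487] roll units -0.000 tool shift units [ 5.8537 13.3619 -0.0336]
```

```bash
python3 -m jog '[{"linear":[0.13,0.3,0],"roll":0},{"linear":[0.25,0.55,0],"roll":0},{"linear":[0.33,0.75,0],"roll":0},{"linear":[0.33,0.75,0],"roll":0},{"linear":[0.33,0.75,0],"roll":0},{"linear":[0.33,0.75,0],"roll":0},{"linear":[0.33,0.75,0],"roll":0},{"linear":[0.33,0.75,0],"roll":0},{"linear":[0.33,0.75,0],"roll":0},{"linear":[0.33,0.75,0],"roll":0},{"linear":[0.33,0.75,0],"roll":0},{"linear":[0.33,0.75,0],"roll":0}]'
python3 -m jog '[{"linear":[0.33,0.75,0],"roll":0},{"linear":[0.33,0.75,0],"roll":0},{"linear":[0.33,0.75,0],"roll":0},{"linear":[0.33,0.75,0],"roll":0},{"linear":[0.33,0.75,0],"roll":0},{"linear":[0.33,0.75,0],"roll":0},{"linear":[0.25,0.55,0],"roll":0},{"linear":[0.1,0.25,0],"roll":0},{"linear":[0,0,0],"roll":0},{"linear":[0,0,0],"roll":0},{"linear":[0,0,0],"roll":0}]'
python3 - <<'E'
from h import *
go(.5262,-.2028,.25,-20.9)
c=optics.calibration('wrist'); im=cv2.cvtColor(optics.get_image('wrist'),cv2.COLOR_RGB2BGR)
cv2.imwrite('pics/w7.png',im); np.save('c7.npy',c,allow_pickle=True)
E
```

```text
time_s: 29.65
position: [0.5172, 0.0139, 0.2495]
tool_rot: [[0.936, -0.352, -0.002], [-0.352, -0.936, 0.0], [-0.002, 0.001, -1.0]]
ft_force: [0.5, 0.9, -4.4]
grip_width: 0.0549
gripper_force: 64.9
time_s: 30.57
position: [0.5303, -0.2142, 0.2502]
tool_rot: [[0.936, -0.352, -0.001], [-0.352, -0.936, 0.001], [-0.001, -0.001, -1.0]]
ft_force: [-0.3, -0.2, -4.5]
grip_width: 0.055
gripper_force: 64.9
yaw now -20.62 pos [ 0.5303 -0.2142  0.2502] roll units 0.056 tool shift units [-0.1985 -0.2292  0.0057]
```

View pics/w7.png

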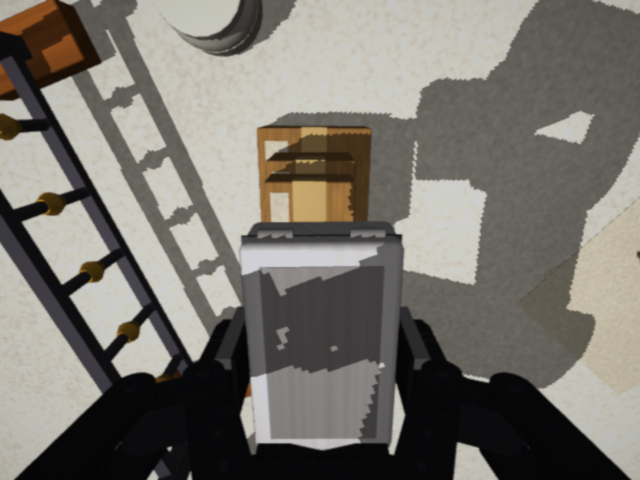

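The case is held level, with its far top edge at about (242,237)–(402,236).

```bash
python3 - <<'E'
from h import *
c=np.load('c7.npy',allow_pickle=True).item(); o=env.observe()['position'][:2]
t=cast(c,[[242,237],[402,236],[256,441],[388,443]],.275)[:,:2]; y=np.radians(-20.62); X=np.array([np.cos(y),np.sin(y)]); Y=np.array([-X[1],X[0]])
print((t-o)@X,(t-o)@Y,np.degrees(np.arctan2(*(t[0]-t[1])[::-1]))-90)
go(.5262,-.2028,.175,-20.9)
E
```

```text
[ 0.0464  0.0467 -0.0398 -0.0408] [ 0.0254 -0.0268  0.0258 -0.0272] -20.238924988422042
yaw now -20.60 pos [ 0.5305 -0.214   0.2504] roll units 0.060 tool shift units [-0.2005 -0.2241  1.8856]
```

```bash
python3 -m jog '[{"linear":[-0.13,-0.11,0],"roll":0.06},{"linear":[-0.13,-0.11,0],"roll":0},{"linear":[0,0,0.1],"roll":0},{"linear":[0,0,0.2],"roll":0},{"linear":[0,0,0.3],"roll":0},{"linear":[0,0,0.3],"roll":0},{"linear":[0,0,0.3],"roll":0},{"linear":[0,0,0.3],"roll":0},{"linear":[0,0,0.2],"roll":0},{"linear":[0,0,0.1],"roll":0},{"linear":[0,0,0],"roll":0},{"linear":[0,0,0],"roll":0}]'
python3 -c "
from h import *
go(.5241,-.2020,.1615,-20.9)"
```

```text
time_s: 31.62
position: [0.5243, -0.2035, 0.1787]
tool_rot: [[0.934, -0.358, 0.0], [-0.358, -0.934, -0.0], [0.0, 0.0, -1.0]]
ft_force: [-0.4, -0.2, -3.3]
grip_width: 0.0549
gripper_force: 65.0
yaw now -20.99 pos [ 0.5243 -0.2035  0.1787] roll units -0.018 tool shift units [-0.0176 -0.0323  0.4307]
```

```bash
python3 -m jog '[{"linear":[-0.02,-0.03,0.06],"roll":0},{"linear":[0,0,0.1],"roll":0},{"linear":[0,0,0.1],"roll":0},{"linear":[0,0,0.1],"roll":0},{"linear":[0,0,0.06],"roll":0},{"linear":[0,0,0],"roll":0},{"linear":[0,0,0],"roll":0},{"linear":[0,0,0],"roll":0},{"linear":[0,0,0],"roll":0}]'
python3 - <<'E'
from h import *
go(.5241,-.2020,.1615,-20.9)
im=cv2.cvtColor(optics.get_image('scene'),cv2.COLOR_RGB2BGR); w=cv2.cvtColor(optics.get_image('wrist'),cv2.COLOR_RGB2BGR)
s=cv2.resize(im[110:290,190:330],(467,600),interpolation=cv2.INTER_CUBIC); w=cv2.resize(w[:,160:480],(333,500))
o=np.zeros((600,800,3),np.uint8); o[:,:467]=s; o[:500,467:]=w; cv2.imwrite('pics/f8.png',o)
E
```

```text
time_s: 32.37
position: [0.5239, -0.202, 0.1619]
tool_rot: [[0.934, -0.358, 0.0], [-0.358, -0.934, -0.0], [0.0, 0.0, -1.0]]
ft_force: [0.8, 0.4, -3.3]
grip_width: 0.055
gripper_force: 65.0
yaw now -20.99 pos [ 0.5239 -0.202   0.1619] roll units -0.018 tool shift units [ 0.0041 -0.0028  0.0101]
```

View pics/f8.png

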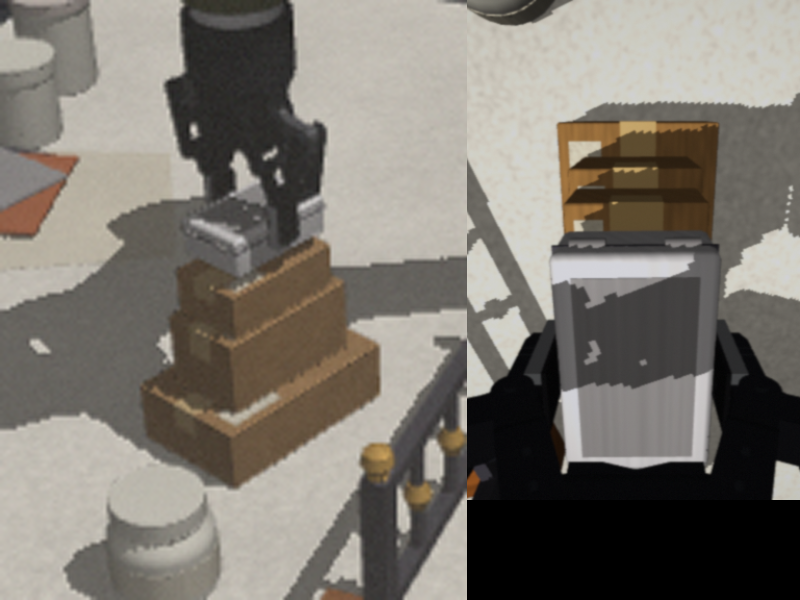

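The case hovers level above the column, square with it and clear of the flat carton. The weight reading is unchanged at −3.3 N, so it isn't touching anything below.

```bash
python3 -m jog '[{"linear":[0,0,0],"roll":0},{"linear":[0,0,0],"roll":0},{"linear":[0,0,0],"roll":0},{"linear":[0,0,0],"roll":0},{"linear":[0,0,0],"roll":0},{"linear":[0,0,0],"roll":0}]'; python3 -c "
from rig import env
print(env.close_job())"
```

```text
time_s: 32.97
position: [0.5238, -0.202, 0.1617]
tool_rot: [[0.934, -0.358, -0.0], [-0.358, -0.934, 0.0], [-0.0, -0.0, -1.0]]
ft_force: [-0.2, -0.2, -4.1]
grip_width: 0.0549
gripper_force: 65.0
the job is handed in; nothing more can be done
None
```

I handed the job in at 33 s with the tall and flat cartons stacked on the large one, each within about 2 mm of centre by my camera measurements, and the sample case held level about 1 cm above them; no pass/fail verdict came back.

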